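# Fit the second T-bolt and nip up the specimen vise on the cutter's slotted bed

### The job

The specimen vise on the slotted bed is held at one end only: fit the blue-winged T-bolt to the open notch at its other end. Drop the bolt's head into the middle slot, slide it along until the shank is fully home in the notch, turn the knob clockwise so the head swings square across under the slot's lips, and go on turning until the knob clamps the plate hand-tight, about 0.4 Nm, without ramming the bolt or over-tightening it. Let go, and leave the spare bolts and everything else on the bench where they are.

Things in the scene. Friction and masses are not known exactly. Their poses are not given: they have to be found in the camera images.
- bed: flat T-slotted machine bed 220 (x) x 420 (y) x 32 mm high, fixed; origin at the centre of its underside, on the bench. Three T-slots run along its y, open on top and at both ends, at x = -70, 0, +70 mm; the middle one (x = 0) is used. Each slot: neck 18 mm wide from z = 32 down to 20 mm, below it an undercut 30 mm wide, floor at z = 8 mm
- vise: white and blue specimen vise fixed on the bed over the middle slot, axes as the bed's; origin at the centre of the underside of its plate, on the bed's top. Plate 100 (x) x 240 (y) x 14 mm thick, with an open notch 18 mm wide, 26 mm deep in each end, over the slot. The +y notch has its bolt (black wing knob, fixed). Jaws and bar stand within y = -40 to 40 mm, up to z = 56 mm
- notch (a point): seat of the empty notch at the vise's -y end: the point on the plate's top (46 mm above the bench) where the bolt's axis stands when its shank is home against the closed end of the notch; the plate ends 18 mm further in -y. The bolt enters along the bed's +y. Axes as the bed's
- bolt: steel hammer-head T-bolt with the blue wing knob, about 0.25 kg in all; origin at the centre of the underside of its head, z up the shank. Head 29 (y) x 15 (x) x 9.5 mm thick, shank 16 mm in diameter. It hangs upright in the rack by its knob's washer, head along the channel
- head (a point): centre of the T-bolt's head, 4.75 mm above its underside; axes as the bolt's, y along the head's length. The head is a rhomboid: in the slot's undercut it turns clockwise (from above) from along the slot by a quarter turn, then its corners stop on the slot's walls at about 94 degrees; anticlockwise it jams
- knob_grip (a point): grip point on the axis of the blue wing knob, half-way up the wing: 23 mm above the knob's underside, 13 mm below its top. Wing 52 mm long (this x) x 14 mm thick (this y) x 26 mm high; hub 22 mm in diameter. The knob's underside starts 30 to 31.5 mm above the top of the head
- knob_face (a point): centre of the knob's underside (34 mm washer, its spring 150 N/mm). The knob is the nut: clockwise from above it goes down the shank 10 mm a turn, thread friction 0.05 Nm (so a free bolt turns along with it; it stays where left). On a standing bolt it needs 2.5 to 4 rad to be firm. 0.4 Nm on the knob clamps with about 60 N: hand-tight; under 0.25 Nm is loose, over 0.6 Nm over-tight
- rack: blue bolt rack 58 (x) x 270 (y) x 46 mm high, fixed; origin at the centre of its underside. An open channel 22 mm wide runs along its y; three T-bolts hang in it 85 mm apart, in any order
- spare_hex: spare T-bolt with a long bare stud and a steel hexagon nut, loose in the rack; origin at the underside of its head. Leave it alone
- spare_star: spare T-bolt with a red star knob, loose in the rack; origin at the underside of its head. Leave it alone
- puck0: black resin-mounted sample, 30 mm diameter x 20 mm, on the bench; origin at its underside
- puck1: dark red resin-mounted sample, 30 mm diameter x 20 mm, on the bench; origin at its underside
- spanner: open-end spanner 180 mm long, lying on the bench; origin at its underside
- lube: white bottle with a blue cap, 60 mm diameter x 170 mm, on the bench; origin at its underside
- jar: amber jar with a black lid, 68 mm diameter x 85 mm, on the bench; origin at its underside
There are look-alikes about, which are no part of the job. Leave any brown, green or turquoise look-alike of the bolt alone.

How it is judged:
By the outcome, as a careful person would: the job done as asked, in the order asked, and still so for the second after the job is handed in, with the robot touching nothing.
It also fails if it takes over 72 s, if anything falls off the work surface, if the arm or the gripper's body presses on something with over 40 N, if the wrist force passes 120 N, or if a joint passes its speed limit or range.

### The arm

A 7-joint arm with a two-finger parallel gripper is mounted at the origin on the work surface. World frame = base frame: x ahead of the robot, y to its left, z up, the work surface at z = 0. Lengths are in m, angles in rad, forces in N, time in s.
With the tool pointing down it reaches from about 0.4 to 0.875 m from the base axis. Payload 19.3 kg.
Tool frame: the origin (TCP) lies between the finger pads; the fingertips stand env.nose_length ahead of it and the grasp point (between the pads) lies 5 mm behind it (env.nose_length is the distance from the TCP to the fingertips, in m); z points along the fingers, y is the direction in which the jaws open and shut (so a half turn about z gives the same grasp; the last joint's range is limited). The gripper opens to 85 mm and grips with 20 to 120 N. Pads are 22 mm wide; open, the fingers measure 114 mm over their backs; the gripper's body (76 mm by 85 mm) begins 54 mm behind the grasp point. The pads swing forward as they close: fully open they stand 13 mm farther back than shut.
Start: joints at [-1.334, 0.521, -0.036, 1.599, 0.021, 1.021, -0.113], TCP at [0.189, 0.596, 0.245] pointing down, gripper open.
Joint ranges: [-2.91, 2.91], [-0.3, 2.13], [-1.5, 1.42], [0.17, 2.43], [-1.26, 4.41], [0.16, 1.93], [-2.52, 2.52]. Speed limits (rad/s): [1.89, 1.89, 2.39, 2.39, 3.01, 3.01, 3.01].

### API

Orientations are given as a unit quaternion [w, x, y, z].
In Python, from plant import env gives the robot as it stands.
- The arm moves only by the tool carry_out, never from a script. Its argument "targets" is a list of rows, each an object with "grip": the closure, from -1 (fully open) to 1 (shut), so that 0 is half open; "linear": the shift along the tool's x, y, z in units of 50 mm (1.0 is 50 mm), a list of three; "roll": the turn about the tool's z in units of 10 degrees (1.0 is 10 degrees). In form: [{"grip": grip, "linear": [x, y, z], "roll": roll}, ...]. A call has exactly 5 rows; each row is the pose to reach, as a shift and turn from the pose commanded when the call began, along the tool's axes at that moment; what a row does not reach only later rows make up. A row lasts 1/8 s, in which the tool goes at most 62.5 mm and 10.7 degrees, less where a joint would pass 70% of its speed; a pose out of reach is approached as far as the arm can. A call with a gripper value outside its range is refused whole. The fingers move at their own pace and stop on an object; "newtons" is the grip in N (left out, the last holds). Time passes only in rows, so rows that repeat a pose let the fingers close, or fill a call up. It gives the time, the measured TCP pose, the force and the opening at its end, in the units of the state.
- env.get_state(): the state, without advancing time (a new reading comes with each control period).
- env.read_camera(name): name is "side" or "top"; returns the picture (420x560x3 uint8, blue, green, red); there is no depth.
- env.get_calibration(name): a dict with "fovy" (degrees; the focal length in pixels is half the picture's height over the tangent of half this angle, whatever the lens; pixels are square), "cx", "cy" (the principal point, pixels), "D" ([k1, k2, p1, p2, k3] as OpenCV has them; the pictures are not rectified), "origin" and "orientation" of the camera in the world. Camera axes: x right, y up, looking along -z (the intrinsics and any distortion apply to the point x, -y, -z); pixel columns grow to the right and rows downward; lengths in m; the calibration is good to about 2 mm. A picture is of the moment at which its call begins. get_calibration takes no time and is no camera call.
- env.finish_job(): hands the job in, once; it reports no verdict.
The state is a dict: "time": time; "qpos": joint angles; "joint_vel": joint speeds; "tau": joint torques, N m; "tcp_pos": TCP position; "tool_rot": TCP orientation; "force": force on the tool from outside, world axes, zero at the start; "torque": the same for the moment, N m; "opening": finger opening in m.
Only numpy, scipy, OpenCV 4.12 (cv2) and the standard library are available. Lean on these libraries where they do the work, as an engineer would, in place of code of your own. Each camera call takes 0.05 s, during which the arm holds its last target. There are 200 camera calls.

## Working session

There is one attempt and no reset: what is moved stays moved. The work goes in short steps, Python scripts to look and compute and a tool call to move; the robot and the scene stay as the last step left them, time stands still between calls to the robot, and variables do not carry over. Pictures are saved under pics/ and viewed, and the job is handed in when it is done.

Besides the shell and the picture viewer there is one more tool, called after "Call:" as a command line: name --argument value ..., lists and objects as JSON in quotes. carry_out: Moves the arm, as the interface text tells. Its arguments: {"type":"object","properties":{"targets":{"type":"array"},"newtons":{"type":"number"}},"required":["targets"]}

```bash
mkdir -p pics; ls; python3 - <<'E'
from plant import env
import cv2
for n in ("side","top"):
    cv2.imwrite(f"pics/{n}0.png",env.read_camera(n)); print(n,env.get_calibration(n))
print(env.get_state(), env.nose_length)
E
```

```text
pics
side {'fovy': 44.78805722124327, 'cx': 285.19281866584197, 'cy': 212.0557205863398, 'D': array([0.01443651, 0.        , 0.        , 0.        , 0.        ]), 'origin': array([ 0.06489967, -1.02802495,  1.03610413]), 'orientation': array([ 0.89264755,  0.40634589, -0.07348484, -0.18073003])}
top {'fovy': 54.82642119465267, 'cx': 286.54850563940414, 'cy': 209.4186226152952, 'D': array([-0.08000514,  0.        ,  0.        ,  0.        ,  0.        ]), 'origin': array([0.31857041, 0.01037994, 1.34195646]), 'orientation': array([ 0.71667775,  0.0369767 , -0.04194095, -0.69515946])}
{'time': 0.1, 'qpos': array([-1.33419818,  0.52197497, -0.03630877,  1.59989193,  0.02115466,
        1.02109425, -0.11280336]), 'joint_vel': array([ 0.00188937, -0.00207284,  0.00022321, -0.00149293, -0.00099167,
        0.00041887,  0.00136897]), 'tau': array([ 2.46772637e-03, -9.28487778e+01,  1.98359303e+00, -3.70538270e+01,
        1.80891721e-02,  5.29688958e-03,  6.05432956e-05]), 'tcp_pos': array([0.18870421, 0.59555995, 0.24479181]), 'tool_rot': array([-5.66287402e-05,  1.52825473e-01,  9.88253071e-01, -4.89602351e-04]), 'force': array([0.77616433, 0.30729495, 0.45594117]), 'torque': array([ 0.00687836, -0.03351284, -0.01619994]), 'opening': 0.0853527323440477} 0.014
```

View pics/side0.png

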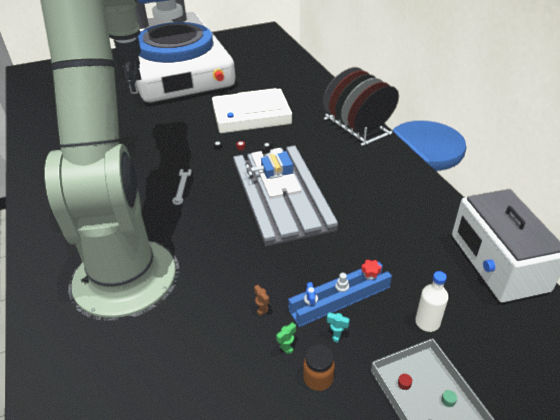

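View pics/top0.png

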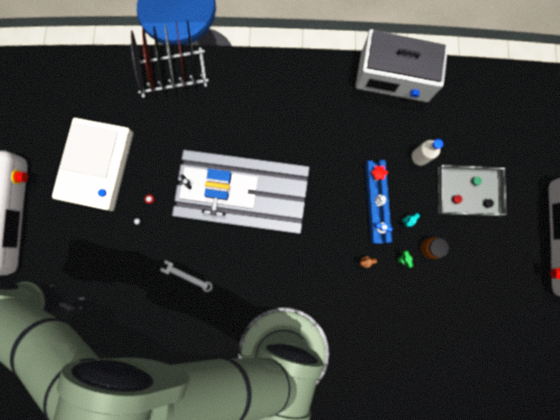

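```bash
cat > h.py <<'E'
import numpy as np, cv2
from plant import env
from scipy.spatial.transform import Rotation as R
def cal(n):
    c=env.get_calibration(n); f=210/np.tan(np.radians(c['fovy']/2))
    K=np.array([[f,0,c['cx']],[0,f,c['cy']],[0,0,1]]); q=c['orientation']
    return K,c['D'],np.array(c['origin']),R.from_quat([*q[1:],q[0]]).as_matrix()
def ray(n,px):
    K,D,o,M=cal(n)
    u=cv2.undistortPoints(np.array(px,float).reshape(-1,1,2),K,D).reshape(-1,2)
    return o,(M@np.c_[u[:,0],-u[:,1],-np.ones(len(u))].T).T
def onz(n,px,z):
    o,d=ray(n,px); return o+d*((z-o[2])/d[:,2])[:,None]
def two(ps,pt):
    out=[]
    for a,b in zip(np.reshape(ps,(-1,2)),np.reshape(pt,(-1,2))):
        A=np.zeros((3,3));B=np.zeros(3)
        for n,p in(("side",a),("top",b)):
            o,d=ray(n,[p]); d=d[0]/np.linalg.norm(d[0]); P=np.eye(3)-np.outer(d,d); A+=P;B+=P@o
        out.append(np.linalg.solve(A,B))
    return np.array(out)
def proj(n,X):
    K,D,o,M=cal(n); c=(np.reshape(X,(-1,3))-o)@M; c=c*[1,-1,-1]
    return cv2.projectPoints(c,np.zeros(3),np.zeros(3),K,D)[0].reshape(-1,2)
def crop(n,x,y,w,h,s,name,im=None):
    im=env.read_camera(n) if im is None else im
    cv2.imwrite("pics/"+name,cv2.resize(im[y:y+h,x:x+w],None,fx=s,fy=s,interpolation=cv2.INTER_CUBIC))
    return im
E
python3 - <<'E'
from h import *
t=cv2.imread("pics/top0.png"); s=cv2.imread("pics/side0.png")
crop("top",165,140,155,100,5,"t_bed.png",t)
crop("top",355,150,60,110,5,"t_rack.png",t)
crop("side",225,140,120,105,5,"s_bed.png",s)
crop("side",280,250,120,80,6,"s_rack.png",s)
E
```

```text
(no output)
```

View pics/t_bed.png

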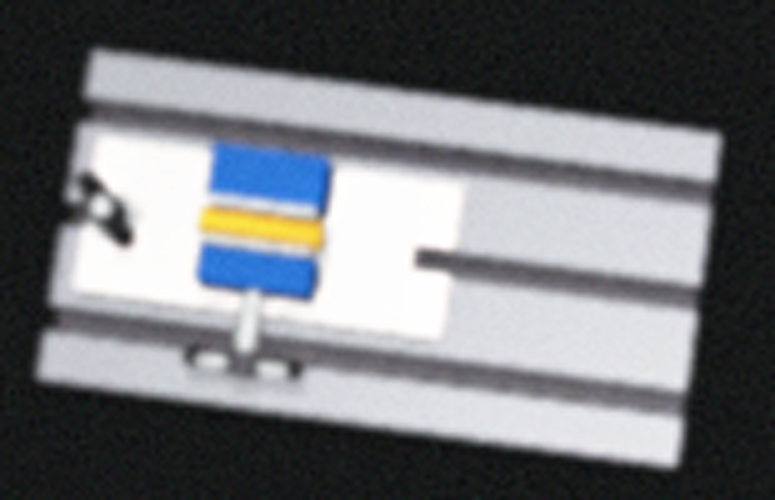

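View pics/t_rack.png

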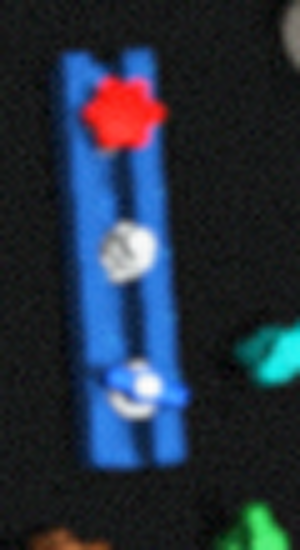

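View pics/s_bed.png

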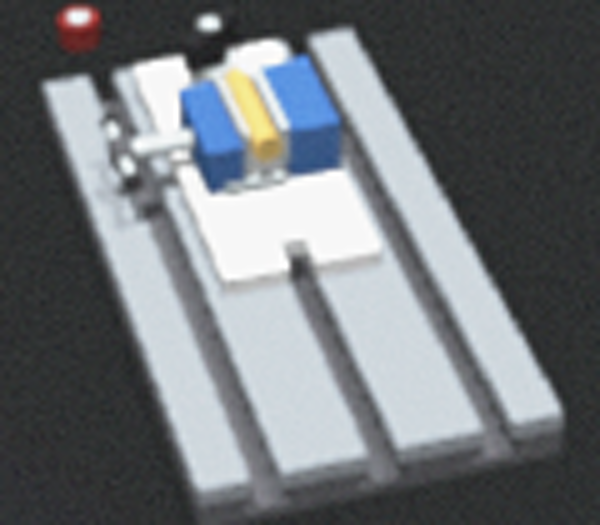

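View pics/s_rack.png

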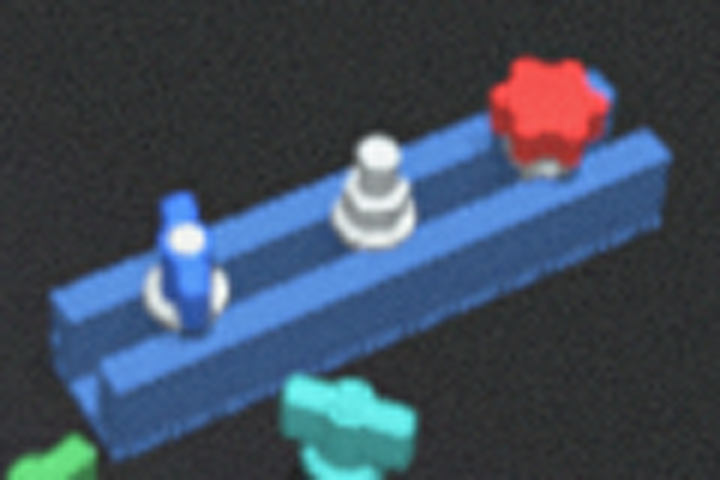

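```bash
python3 - <<'E'
from h import *
np.set_printoptions(precision=4,suppress=True)
T=lambda p,o,s:np.array(p,float)/s+np.array(o)-0.5+0.5/s
# bed corners (z .032): +y+x, -y+x, -y-x, +y-x
bt=T([(90,47),(721,131),(680,468),(37,380)],(165,140),5)
print("bed top",onz("top",bt,.032))
bs=T([(350,28),(563,412),(200,490),(42,85)],(225,140),5); 
print("bed side",onz("side",bs,.032)); print("bed 2",two(bs,bt))
# plate -y corners, notch closed end centre z .046
pt=T([(467,183),(443,340),(417,258)],(165,140),5); ps=T([(382,255),(227,280),(297,245)],(225,140),5)
print("plate",onz("top",pt,.046),onz("side",ps,.046),two(ps,pt),sep="\n")
# rack top corners: +x left, +x right, -x right, -x left
rt=T([(62,55),(153,50),(187,465),(90,465)],(355,150),5)
print("rack top",onz("top",rt,.046))
rs=T([(52,295),(107,365),(670,155)],(280,250),6); print("rack side",onz("side",rs,.046))
# blue bolt: shank top centre, wing ends
kt=T([(147,386),(97,373),(187,399)],(355,150),5); ks=T([(187,240)],(280,250),6)
print("knob top",onz("top",kt,.082),onz("side",ks,.082),two(ks,kt[:1]))
E
```

```text
bed top [[ 0.6571  0.3552  0.032 ]
 [ 0.6127 -0.0657  0.032 ]
 [ 0.3896 -0.0444  0.032 ]
 [ 0.4337  0.3764  0.032 ]]
bed side [[ 0.6552  0.353   0.032 ]
 [ 0.6109 -0.0643  0.032 ]
 [ 0.3932 -0.0412  0.032 ]
 [ 0.4349  0.3742  0.032 ]]
bed 2 [[ 0.6571  0.3559  0.0299]
 [ 0.6115 -0.0653  0.033 ]
 [ 0.3907 -0.0446  0.0357]
 [ 0.4347  0.3766  0.0304]]
plate
[[0.5698 0.0995 0.046 ]
 [0.4666 0.111  0.046 ]
 [0.5195 0.13   0.046 ]]
[[0.5661 0.0956 0.046 ]
 [0.4693 0.1113 0.046 ]
 [0.5216 0.1259 0.046 ]]
[[0.5694 0.1001 0.042 ]
 [0.4677 0.1106 0.0467]
 [0.5215 0.1299 0.0428]]
rack top [[ 0.6335 -0.2559  0.046 ]
 [ 0.6391 -0.3163  0.046 ]
 [ 0.3671 -0.339   0.046 ]
 [ 0.3654 -0.2759  0.046 ]]
rack side [[ 0.3655 -0.2809  0.046 ]
 [ 0.372  -0.3226  0.046 ]
 [ 0.6382 -0.3148  0.046 ]]
knob top [[ 0.4146 -0.3037  0.082 ]
 [ 0.4218 -0.2719  0.082 ]
 [ 0.4071 -0.3291  0.082 ]] [[ 0.4154 -0.3035  0.082 ]] [[ 0.4149 -0.3037  0.0823]]
```

Call:
carry_out --targets '[{"grip": -1,"linear": [-0.7,-0.45,0],"roll": 0},{"grip": -1,"linear": [-1.6,-1.05,0],"roll": 0},{"grip": -1,"linear": [-2.6,-1.7,0],"roll": 0},{"grip": -1,"linear": [-3.6,-2.4,0],"roll": 0},{"grip": -1,"linear": [-4.6,-3.0,0],"roll": 0}]'

```text
time: 0.72
tcp_pos: [0.3636, 0.3815, 0.2453]
tool_rot: [-0.0, 0.153, 0.988, -0.0]
force: [1.3, 1.1, 0.2]
opening: 0.0855
```

Call:
carry_out --targets '[{"grip": -0.5,"linear": [-1.0,-0.66,0],"roll": 0.8},{"grip": -0.5,"linear": [-2.0,-1.3,0],"roll": 1.7},{"grip": -0.2,"linear": [-3.0,-2.0,0],"roll": 2.6},{"grip": -0.2,"linear": [-4.0,-2.65,0],"roll": 3.5},{"grip": -0.2,"linear": [-5.0,-3.3,0],"roll": 4.3}]'

```text
time: 1.35
tcp_pos: [0.5521, 0.149, 0.2453]
tool_rot: [-0.0, 0.506, 0.862, 0.0]
force: [0.7, 1.3, -0.7]
opening: 0.0509
```

```bash
cat >> h.py <<'E'
def mv(x,y,z,psi=None):
    s=env.get_state(); q=s['tool_rot']; M=R.from_quat([*q[1:],q[0]]).as_matrix()
    p=np.degrees(np.arctan2(M[1,1],M[0,1]))
    print("tcp",s['tcp_pos'].round(4),"psi %.1f"%p,"F",s['force'].round(1),"T",s['torque'].round(2),"op %.4f"%s['opening'],"q",s['qpos'].round(2),"t %.2f"%s['time'])
    print("linear",(M.T@(np.array([x,y,z])-s['tcp_pos'])/.05).round(3),"roll",None if psi is None else round((p-psi)/10,2))
E
python3 -c "
from h import *
mv(.4147,-.3037,.13,-14.4)"
```

```text
tcp [0.5521 0.149  0.2453] psi 29.2 F [ 0.7  1.3 -0.7] T [ 0.03 -0.01  0.04] op 0.0509 q [-0.56  0.45  0.27  1.75 -0.14  0.96  0.27] t 1.35
linear [-6.567 -6.811  2.305] roll 4.36
```

Call:
carry_out --targets '[{"grip": -0.2,"linear": [-0.6,-0.6,0.1],"roll": 0},{"grip": -0.2,"linear": [-1.3,-1.3,0.3],"roll": 0},{"grip": -0.2,"linear": [-2.0,-2.1,0.6],"roll": 0},{"grip": -0.2,"linear": [-2.7,-2.8,0.9],"roll": 0},{"grip": -0.2,"linear": [-3.4,-3.5,1.1],"roll": 0}]'

```text
time: 1.98
tcp_pos: [0.4814, -0.0849, 0.1897]
tool_rot: [-0.0, 0.504, 0.864, -0.0]
force: [1.6, 0.2, 1.3]
opening: 0.0509
```

Call:
carry_out --targets '[{"grip": -0.2,"linear": [-0.7,-0.7,0.2],"roll": 0.8},{"grip": -0.2,"linear": [-1.4,-1.4,0.4],"roll": 1.7},{"grip": -0.2,"linear": [-2.1,-2.2,0.6],"roll": 2.6},{"grip": -0.2,"linear": [-2.8,-2.9,0.8],"roll": 3.5},{"grip": -0.2,"linear": [-3.17,-3.3,0.9],"roll": 4.36}]'

```text
time: 2.6
tcp_pos: [0.4151, -0.3049, 0.1448]
tool_rot: [-0.0, 0.791, 0.612, -0.0]
force: [0.3, 0.3, 1.0]
opening: 0.0514
```

```bash
python3 -c "
from h import *
mv(.4147,-.3037,.07,-14.4)
crop('top',340,140,100,120,5,'t1.png');crop('side',260,180,140,140,4,'s1.png')"
```

```text
tcp [ 0.4151 -0.3049  0.1448] psi -14.6 F [0.3 0.3 1. ] T [-0.03 -0.09  0.01] op 0.0514 q [ 0.18  0.54  0.47  2.   -0.37  0.69  0.62] t 2.60
linear [ 0.021 -0.012  1.496] roll -0.02
```

View pics/s1.png

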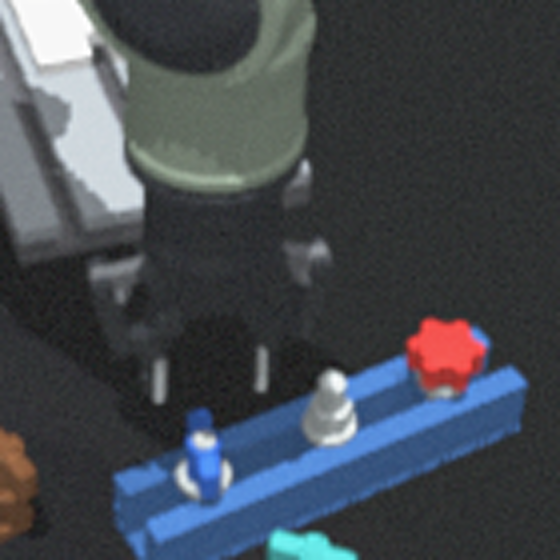

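Call:
carry_out --targets '[{"grip": -0.2,"linear": [0.02,0,0.4],"roll": 0},{"grip": -0.2,"linear": [0.02,0,0.8],"roll": 0},{"grip": -0.2,"linear": [0.02,0,1.2],"roll": 0},{"grip": -0.2,"linear": [0.02,0,1.5],"roll": 0},{"grip": -0.2,"linear": [0.02,0,1.5],"roll": 0}]'

```text
time: 3.32
tcp_pos: [0.4164, -0.3012, 0.0696]
tool_rot: [-0.001, 0.789, 0.615, -0.0]
force: [-0.6, 0.1, 0.3]
opening: 0.0516
```

Call:
carry_out --targets '[{"grip": 0.3,"linear": [0,0,0],"roll": 0},{"grip": 0.6,"linear": [0,0,0],"roll": 0},{"grip": 1,"linear": [0,0,0],"roll": 0},{"grip": 1,"linear": [0,0,0],"roll": 0},{"grip": 1,"linear": [0,0,0],"roll": 0}]' --newtons 40

```text
time: 3.95
tcp_pos: [0.417, -0.3018, 0.071]
tool_rot: [0.0, 0.789, 0.614, 0.0]
force: [-1.1, 1.1, 6.7]
opening: 0.0205
```

```bash
python3 -c "
from h import *
mv(.4147,-.3037,.07,-14.4)
crop('side',260,220,100,100,5,'s2.png')"
```

```text
tcp [ 0.417  -0.3018  0.071 ] psi -14.2 F [-1.1  1.1  6.7] T [ 0.07  0.28 -0.01] op 0.0205 q [ 0.24  0.66  0.37  2.03 -0.45  0.53  0.69] t 3.95
linear [-0.047 -0.035  0.02 ] roll 0.02
```

View pics/s2.png

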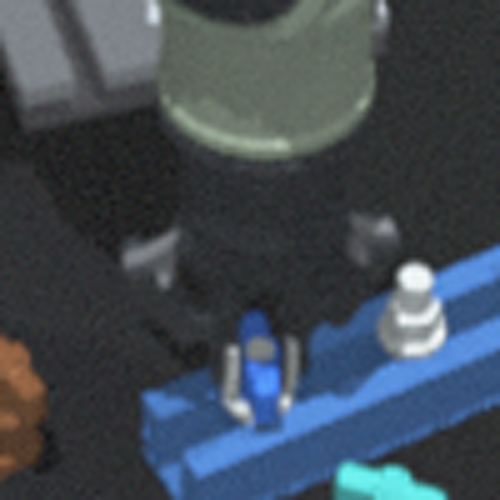

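Call:
carry_out --targets '[{"grip": 1,"linear": [0,0,0],"roll": 0},{"grip": 1,"linear": [0,0,0],"roll": 0},{"grip": 1,"linear": [0,0,0],"roll": 0},{"grip": 1,"linear": [0,0,0],"roll": 0},{"grip": 1,"linear": [0,0,0],"roll": 0}]'

```text
time: 4.62
tcp_pos: [0.4169, -0.3018, 0.071]
tool_rot: [0.0, 0.789, 0.614, 0.0]
force: [-1.1, 1.1, 6.4]
opening: 0.0205
```

Call:
carry_out --targets '[{"grip": 0.3,"linear": [0,0,0],"roll": 0},{"grip": 0.3,"linear": [0,0,0],"roll": 0},{"grip": 0.3,"linear": [-0.05,-0.04,-0.12],"roll": 0},{"grip": 0.3,"linear": [-0.05,-0.04,-0.12],"roll": 0},{"grip": 0.3,"linear": [-0.05,-0.04,-0.12],"roll": 0}]'

```text
time: 5.25
tcp_pos: [0.4141, -0.3036, 0.0764]
tool_rot: [0.0, 0.789, 0.614, 0.0]
force: [0.1, 0.8, -0.3]
opening: 0.0298
```

Call:
carry_out --targets '[{"grip": 1,"linear": [0,0,0],"roll": 0},{"grip": 1,"linear": [0,0,0],"roll": 0},{"grip": 1,"linear": [0,0,0],"roll": 0},{"grip": 1,"linear": [0,0,0],"roll": 0},{"grip": 1,"linear": [0,0,0],"roll": 0}]'

```text
time: 5.88
tcp_pos: [0.4143, -0.3036, 0.0764]
tool_rot: [0.0, 0.789, 0.614, 0.0]
force: [0.6, 0.3, 5.1]
opening: 0.0204
```

```bash
python3 -c "
from h import *
mv(.4147,-.3037,.07,-14.4)
crop('side',260,220,100,100,5,'s3.png');crop('top',340,140,100,120,5,'t3.png')"
```

```text
tcp [ 0.4143 -0.3036  0.0764] psi -14.2 F [0.6 0.3 5.1] T [ 0.19 -0.14 -0.05] op 0.0204 q [ 0.24  0.65  0.38  2.03 -0.45  0.54  0.69] t 5.88
linear [-0.     0.008  0.128] roll 0.02
```

View pics/s3.png

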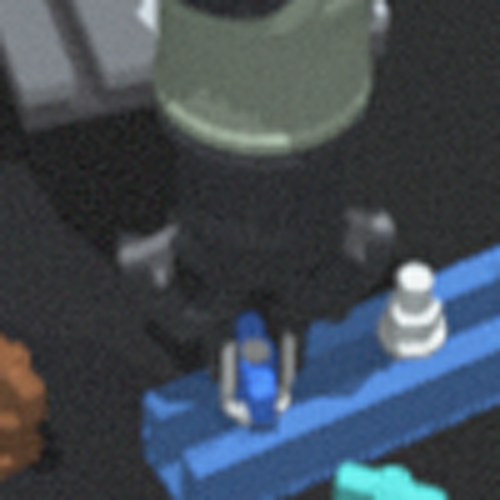

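View pics/t3.png

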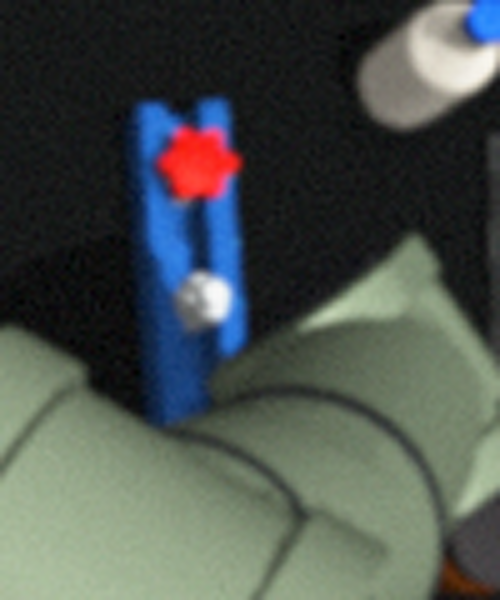

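```bash
python3 - <<'E'
from h import *
np.set_printoptions(precision=1,suppress=True)
c=np.array([.4147,-.3037,.082])
s=cv2.imread("pics/side0.png")[285:312,300:325]; t=cv2.imread("pics/top0.png")[218:238,368:398]
out=cv2.resize(s,None,fx=16,fy=16,interpolation=cv2.INTER_CUBIC)
for a,col in((75.6,(0,0,255)),(85,(0,255,255)),(95,(0,255,0)),(65,(255,0,255))):
    a=np.radians(a); u=np.array([np.cos(a),np.sin(a),0]); p=(proj("side",[c+u*.026,c-u*.026])-[300,285]+.5)*16
    cv2.line(out,tuple(map(int,p[0])),tuple(map(int,p[1])),col,1)
cv2.imwrite("pics/wing.png",out)
E
```

```text
(no output)
```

View pics/wing.png

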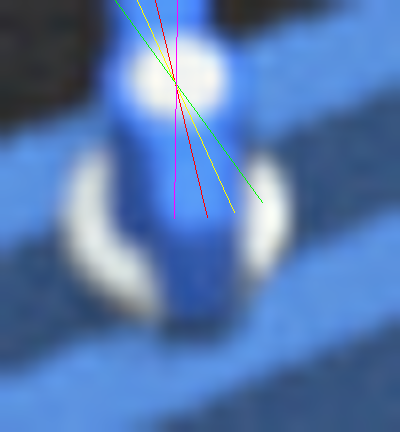

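Call:
carry_out --targets '[{"grip": 1,"linear": [0,0,0],"roll": 0},{"grip": 1,"linear": [0,0,-0.1],"roll": 0},{"grip": 1,"linear": [0,0,-0.4],"roll": 0},{"grip": 1,"linear": [0,0,-0.8],"roll": 0},{"grip": 1,"linear": [0,0,-1.4],"roll": 0}]' --newtons 60

```text
time: 6.6
tcp_pos: [0.4136, -0.3035, 0.1474]
tool_rot: [-0.0, 0.789, 0.614, -0.0]
force: [-0.0, 0.4, -2.2]
opening: 0.0194
```

Call:
carry_out --targets '[{"grip": 1,"linear": [0,0,-0.6],"roll": 0},{"grip": 1,"linear": [0,0,-1.0],"roll": 0},{"grip": 1,"linear": [0,0,-1.0],"roll": 0},{"grip": 1,"linear": [0,0,-1.0],"roll": 0},{"grip": 1,"linear": [0,0,-1.0],"roll": 0}]'

```text
time: 7.22
tcp_pos: [0.4137, -0.3034, 0.1956]
tool_rot: [-0.001, 0.789, 0.614, -0.0]
force: [0.0, 0.1, -2.3]
opening: 0.0196
```

```bash
python3 -c "
from h import *
mv(.4147,-.3037,.07,-14.4)
crop('side',270,190,90,110,5,'s4.png')"
```

```text
tcp [ 0.4137 -0.3034  0.1956] psi -14.2 F [ 0.   0.1 -2.3] T [0.01 0.   0.03] op 0.0196 q [ 0.13  0.46  0.52  1.96 -0.31  0.8   0.58] t 7.22
linear [-2.000e-03  2.500e-02  2.511e+00] roll 0.02
```

View pics/s4.png

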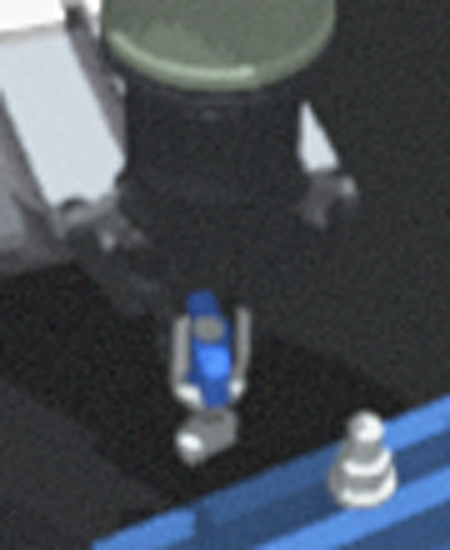

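Call:
carry_out --targets '[{"grip": 1,"linear": [0.5,0,0],"roll": -0.4},{"grip": 1,"linear": [1.3,0.05,0],"roll": -1.2},{"grip": 1,"linear": [2.2,0.1,0],"roll": -2.1},{"grip": 1,"linear": [3.1,0.1,0],"roll": -3.0},{"grip": 1,"linear": [4.0,0.1,0],"roll": -3.9}]'

```text
time: 7.9
tcp_pos: [0.468, -0.1095, 0.1959]
tool_rot: [-0.0, 0.537, 0.844, -0.0]
force: [1.8, -0.1, -2.9]
opening: 0.0196
```

```bash
python3 -c "
from h import *
mv(.5118,.046,.16,65.2)"
```

```text
tcp [ 0.468  -0.1095  0.1959] psi 25.1 F [ 1.8 -0.1 -2.9] T [ 0.02 -0.02  0.01] op 0.0196 q [-0.15  0.38  0.33  2.03 -0.18  0.75  0.72] t 7.90
linear [2.444 2.114 0.718] roll -4.01
```

Call:
carry_out --targets '[{"grip": 1,"linear": [0.6,0.5,0.1],"roll": -0.8},{"grip": 1,"linear": [1.3,1.1,0.3],"roll": -1.6},{"grip": 1,"linear": [2.0,1.7,0.5],"roll": -2.5},{"grip": 1,"linear": [2.44,2.11,0.7],"roll": -3.3},{"grip": 1,"linear": [2.44,2.11,0.7],"roll": -4.0}]'

```text
time: 8.52
tcp_pos: [0.5124, 0.0465, 0.1599]
tool_rot: [-0.001, 0.214, 0.977, -0.0]
force: [-0.3, -0.7, -2.9]
opening: 0.0199
```

Call:
carry_out --targets '[{"grip": 1,"linear": [0,0,0],"roll": 0},{"grip": 1,"linear": [0,0,0],"roll": 0},{"grip": 1,"linear": [0,0,0],"roll": 0},{"grip": 1,"linear": [0,0,0.2],"roll": 0},{"grip": 1,"linear": [0,0,0.2],"roll": 0}]'

```text
time: 9.15
tcp_pos: [0.512, 0.044, 0.1504]
tool_rot: [-0.001, 0.218, 0.976, -0.0]
force: [-0.1, -0.2, -2.4]
opening: 0.0195
```

```bash
python3 -c "
from h import *
mv(.5118,.046,.12,65.2)
im=crop('side',240,140,110,110,7,'s5.png');cv2.imwrite('pics/side5.png',im)
t=env.read_camera('top');cv2.imwrite('pics/top5.png',t);crop('top',165,140,155,100,5,'t5.png',t)"
```

```text
tcp [0.512  0.044  0.1504] psi 64.8 F [-0.1 -0.2 -2.4] T [-0.02 -0.01 -0.04] op 0.0195 q [-0.28  0.48  0.11  1.98 -0.08  0.68  1.01] t 9.15
linear [0.02  0.035 0.609] roll -0.04
```

View pics/s5.png

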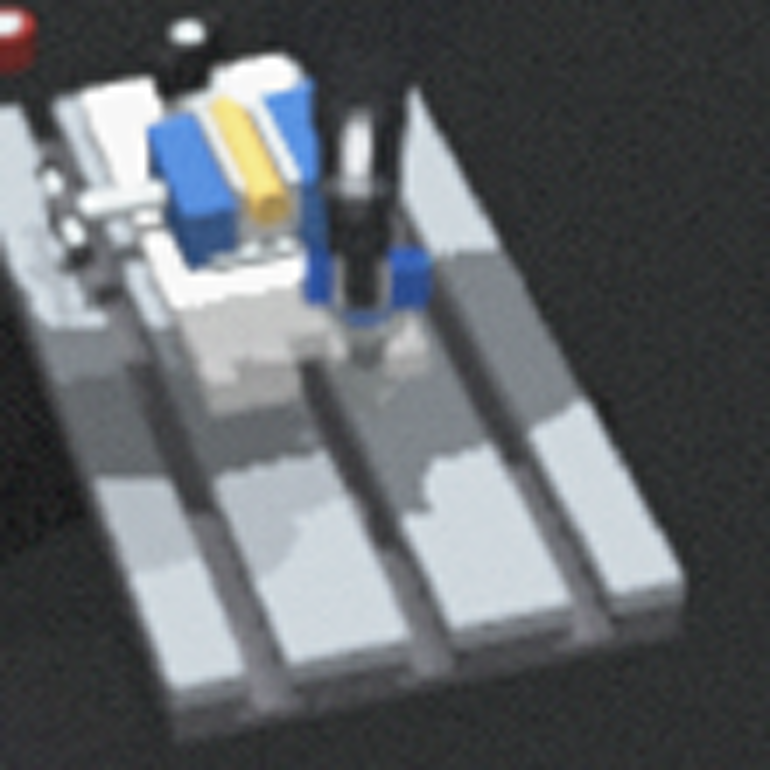

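View pics/t5.png

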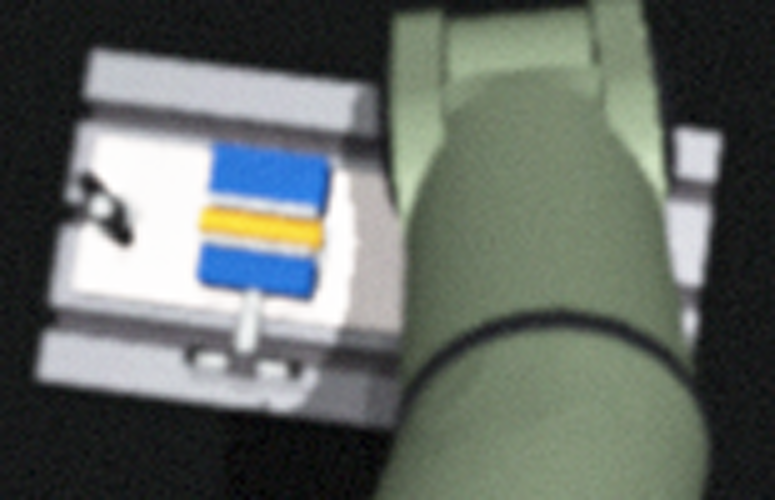

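```bash
python3 - <<'E'
from h import *
im=cv2.imread('pics/side5.png')
c=cv2.resize(im[170:206,272:314],None,fx=16,fy=16,interpolation=cv2.INTER_CUBIC)
c=np.clip(255*(c/255.)**.6,0,255).astype(np.uint8)
cv2.imwrite('pics/s5b.png',c)
ctr=np.array([.512,.044,.1504])
for n,dz in(("tip",-.0304),("head",-.0764+.0055+.005)): print(n,(proj("side",[ctr+[0,0,dz]])-[272,170]+.5)*16)
E
```

```text
tip [[315.77895227 257.96039287]]
head [[317.29535023 409.63343014]]
```

View pics/s5b.png

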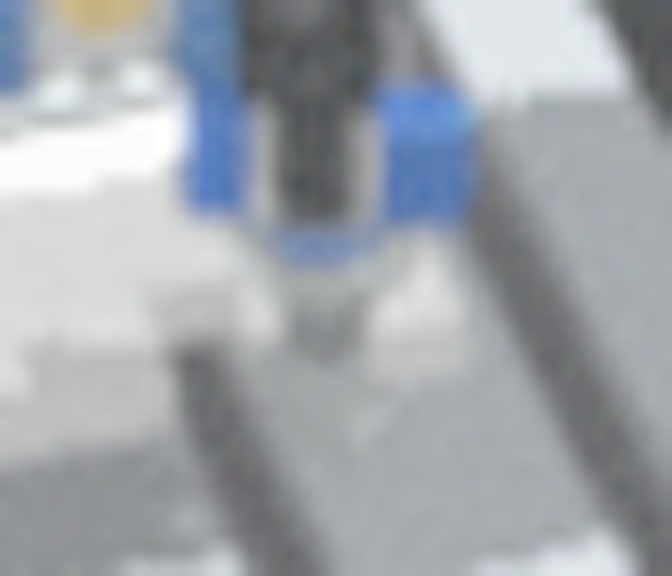

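```bash
python3 - <<'E'
from h import *
im=cv2.imread('pics/s4.png')
x0,y0,w,h=150,380,110,100;k=6
c=cv2.resize(im[y0:y0+h,x0:x0+w],None,fx=k,fy=k,interpolation=cv2.INTER_CUBIC)
c=np.clip(255*(c/255.)**.6,0,255).astype(np.uint8); d=c.copy()
def draw(a,col,z):
    a=np.radians(a);u=np.array([np.cos(a),np.sin(a),0]);v=np.array([-u[1],u[0],0]);o=np.array([.4137,-.3034,z])
    P=np.array([o+u*s*.0145+v*t*.0075 for s,t in((1,1),(1,-1),(-1,-1),(-1,1))])
    p=(((proj("side",P)-[270,190]+.5)*5)-[x0,y0])*k
    cv2.polylines(d,[p.astype(np.int32)],True,col,1)
draw(4.5,(0,0,255),.1342);draw(4.5,(0,255,0),.1247)
cv2.imwrite('pics/s4b.png',np.hstack([c,d])[:, :] if c.shape[1]*2<=800 else cv2.resize(np.vstack([c,d]),None,fx=.5,fy=.5))
E
```

```text
(no output)
```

View pics/s4b.png

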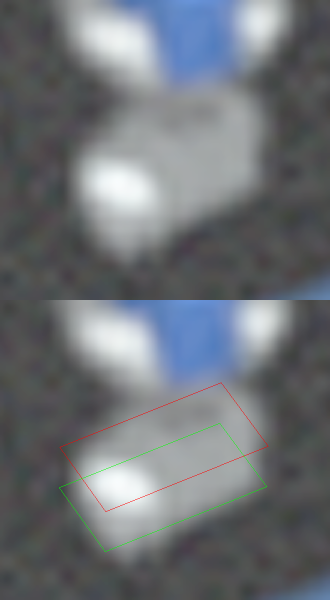

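```bash
python3 - <<'E'
from h import *
for a in range(-10,26,5):
    r=np.radians(a);u=np.array([np.cos(r),np.sin(r),0]);v=np.array([-u[1],u[0],0]);o=np.array([.4137,-.3034,.1247])
    P=np.array([o+u*s*.0145+v*t*.0075 for s,t in((1,1),(1,-1),(-1,-1),(-1,1))])
    p=((((proj("side",P)-[270,190]+.5)*5)-[150,380])*3)
    print(a,p.round(0).tolist(),"slope %.2f"%((p[1]-p[2])[1]/(p[1]-p[2])[0]),"w %.0f"%np.ptp(p[:,0]))
E
```

```text
-10 [[240.0, 136.0], [265.0, 206.0], [85.0, 238.0], [62.0, 168.0]] slope -0.18 w 203
-5 [[233.0, 131.0], [266.0, 200.0], [92.0, 244.0], [60.0, 175.0]] slope -0.25 w 206
0 [[227.0, 127.0], [267.0, 193.0], [99.0, 248.0], [59.0, 182.0]] slope -0.33 w 207
5 [[219.0, 123.0], [267.0, 186.0], [106.0, 252.0], [59.0, 188.0]] slope -0.41 w 207
10 [[211.0, 119.0], [266.0, 179.0], [114.0, 256.0], [60.0, 195.0]] slope -0.51 w 206
15 [[203.0, 116.0], [264.0, 172.0], [122.0, 259.0], [61.0, 202.0]] slope -0.61 w 203
20 [[195.0, 114.0], [262.0, 166.0], [131.0, 262.0], [64.0, 209.0]] slope -0.73 w 198
25 [[186.0, 112.0], [259.0, 159.0], [139.0, 264.0], [67.0, 215.0]] slope -0.88 w 192
```

Call:
carry_out --targets '[{"grip": 1,"linear": [-0.3,-0.9,0],"roll": 0},{"grip": 1,"linear": [-0.7,-2.0,0.2],"roll": 0},{"grip": 1,"linear": [-1.1,-3.1,0.4],"roll": 0},{"grip": 1,"linear": [-1.4,-4.0,0.6],"roll": 0},{"grip": 1,"linear": [-1.4,-4.0,0.6],"roll": 0}]'

```text
time: 9.88
tcp_pos: [0.4895, -0.1705, 0.1209]
tool_rot: [-0.0, 0.221, 0.975, -0.001]
force: [0.5, 1.6, -2.7]
opening: 0.0197
```

```bash
python3 - <<'E'
from h import *
mv(.512,.044,.12,65.2)
im=sum(env.read_camera('side').astype(float) for _ in range(4))/4
cv2.imwrite('pics/side6.png',im); o=env.get_state()['tcp_pos']; o=o+[0,0,-.0764+.0055]
c=proj("side",[o])[0]; x,y=int(c[0])-20,int(c[1])-22; k=16
crop=cv2.resize(im[y:y+36,x:x+40].clip(0,255).astype(np.uint8),None,fx=k,fy=k,interpolation=cv2.INTER_CUBIC)
cv2.imwrite('pics/s6.png',np.clip(255*(crop/255.)**.6,0,255))
for a in (79,84,89,94,99):
    r=np.radians(a);u=np.array([np.cos(r),np.sin(r),0]);v=np.array([-u[1],u[0],0])
    P=np.array([o+u*s*.0145+v*t*.0075 for s,t in((1,1),(1,-1),(-1,-1),(-1,1))])
    print(a,((proj("side",P)-[x,y]+.5)*k).round(0).tolist())
E
```

```text
tcp [ 0.4895 -0.1705  0.1209] psi 64.5 F [ 0.5  1.6 -2.7] T [ 0.06 -0.06 -0.04] op 0.0197 q [ 0.14  0.54  0.1   1.99 -0.09  0.62  1.43] t 9.88
linear [1.443 4.065 0.012] roll -0.07
79 [[276.0, 308.0], [362.0, 295.0], [405.0, 416.0], [317.0, 430.0]]
84 [[270.0, 312.0], [354.0, 294.0], [411.0, 412.0], [326.0, 431.0]]
89 [[265.0, 317.0], [346.0, 293.0], [417.0, 407.0], [334.0, 432.0]]
94 [[260.0, 322.0], [337.0, 293.0], [422.0, 402.0], [343.0, 432.0]]
99 [[255.0, 327.0], [329.0, 293.0], [426.0, 397.0], [351.0, 432.0]][ WARN:0@5.984] global loadsave.cpp:1063 imwrite_ Unsupported depth image for selected encoder is fallbacked to CV_8U.
```

View pics/s6.png

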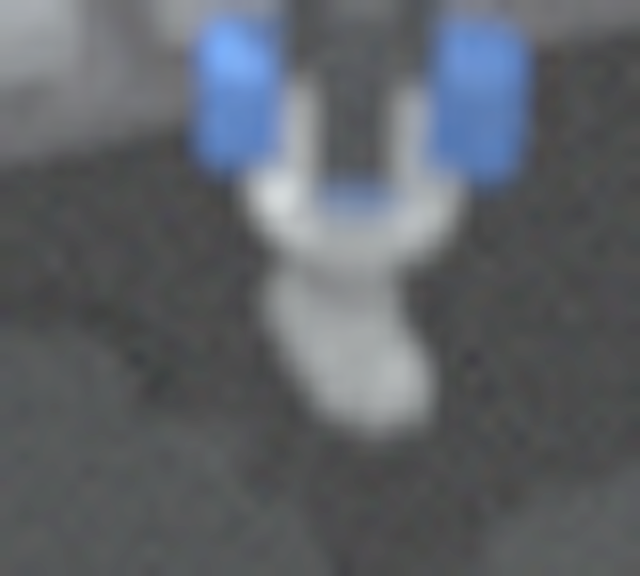

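```bash
python3 - <<'E'
from h import *
im=cv2.imread('pics/s6.png',0); im=cv2.GaussianBlur(im,(0,0),4)
m=(im>(75+165)//2).astype(np.uint8)
for y in range(270,450,15):
    x=np.where(m[y,150:560])[0]+150; print(y,(x.min(),x.max()) if len(x) else None)
E
```

```text
270 (np.int64(281), np.int64(399))
285 (np.int64(272), np.int64(393))
300 (np.int64(269), np.int64(396))
315 (np.int64(270), np.int64(400))
330 (np.int64(277), np.int64(407))
345 (np.int64(284), np.int64(417))
360 (np.int64(292), np.int64(425))
375 (np.int64(301), np.int64(429))
390 (np.int64(311), np.int64(429))
405 (np.int64(320), np.int64(426))
420 (np.int64(347), np.int64(410))
435 None
```

```bash
python3 -c "
from h import *
mv(.5121,.046,.115,59.5)"
```

```text
tcp [ 0.4912 -0.1656  0.1215] psi 64.9 F [ 0.6 -0.1 -1.9] T [0.03 0.   0.01] op 0.0198 q [ 0.14  0.54  0.1   1.99 -0.09  0.62  1.43] t 10.07
linear [1.416 4.009 0.132] roll 0.54
```

Call:
carry_out --targets '[{"grip": 1,"linear": [0.3,0.9,0],"roll": 0.2},{"grip": 1,"linear": [0.7,2.0,0],"roll": 0.54},{"grip": 1,"linear": [1.1,3.1,0],"roll": 0.54},{"grip": 1,"linear": [1.42,4.0,0],"roll": 0.54},{"grip": 1,"linear": [1.42,4.0,0.13],"roll": 0.54}]'

```text
time: 10.7
tcp_pos: [0.5119, 0.0501, 0.1151]
tool_rot: [0.0, 0.26, 0.966, 0.001]
force: [0.1, -0.4, -3.3]
opening: 0.0196
```

Call:
carry_out --targets '[{"grip": 1,"linear": [0,0,0],"roll": 0},{"grip": 1,"linear": [0,0,0],"roll": 0},{"grip": 1,"linear": [0,0,0.03],"roll": 0},{"grip": 1,"linear": [0,0,0.05],"roll": 0},{"grip": 1,"linear": [0,0,0.06],"roll": 0}]'

```text
time: 11.32
tcp_pos: [0.5116, 0.0443, 0.1117]
tool_rot: [-0.0, 0.264, 0.965, -0.0]
force: [1.1, 0.5, -2.4]
opening: 0.0197
```

```bash
python3 - <<'E'
from h import *
mv(.5121,.046,.105,59.5)
im=env.read_camera('side'); o=env.get_state()['tcp_pos']+[0,0,-.0709]
cv2.imwrite('pics/side7.png',im)
c=proj("side",[o])[0]; x,y=int(c[0])-20,int(c[1])-22; k=16
c=cv2.resize(im[y:y+36,x:x+40],None,fx=k,fy=k,interpolation=cv2.INTER_CUBIC)
cv2.imwrite('pics/s7.png',np.clip(255*(c/255.)**.6,0,255).astype(np.uint8))
E
```

```text
tcp [0.5116 0.0443 0.1117] psi 59.4 F [ 1.1  0.5 -2.4] T [-0.06 -0.02 -0.02] op 0.0197 q [-0.3   0.55  0.14  2.01 -0.13  0.59  0.95] t 11.32
linear [0.009 0.035 0.135] roll -0.01
```

View pics/s7.png

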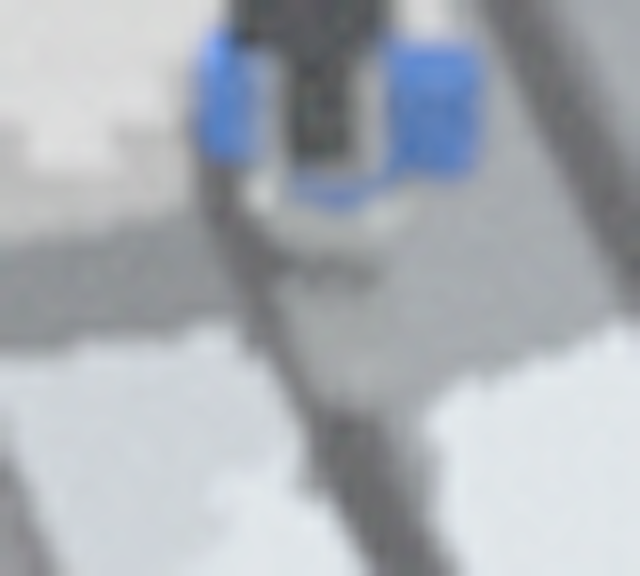

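Call:
carry_out --targets '[{"grip": 1,"linear": [0,0,0.1],"roll": 0},{"grip": 1,"linear": [0,0,0.18],"roll": 0},{"grip": 1,"linear": [0,0,0.22],"roll": 0},{"grip": 1,"linear": [0,0,0.26],"roll": 0},{"grip": 1,"linear": [0,0,0.26],"roll": 0}]'

```text
time: 12.0
tcp_pos: [0.5115, 0.0445, 0.0986]
tool_rot: [-0.0, 0.264, 0.965, -0.0]
force: [-0.1, 0.4, -3.5]
opening: 0.0198
```

```bash
python3 -c "
from h import *
mv(.5119,.046,.09,59.5)"
```

```text
tcp [0.5115 0.0445 0.0986] psi 59.4 F [-0.1  0.4 -3.5] T [-0.01  0.19 -0.01] op 0.0198 q [-0.3   0.57  0.13  2.01 -0.13  0.56  0.96] t 12.00
linear [0.007 0.03  0.173] roll -0.01
```

Call:
carry_out --targets '[{"grip": 1,"linear": [0.01,0,0.06],"roll": 0},{"grip": 1,"linear": [0.01,0,0.12],"roll": 0},{"grip": 1,"linear": [0.01,0,0.18],"roll": 0},{"grip": 1,"linear": [0.01,0,0.24],"roll": 0},{"grip": 1,"linear": [0.01,0,0.24],"roll": 0}]'

```text
time: 12.62
tcp_pos: [0.511, 0.0448, 0.0865]
tool_rot: [-0.0, 0.264, 0.965, -0.0]
force: [-0.9, 0.4, -2.7]
opening: 0.0197
```

```bash
python3 -c "
from h import *
mv(.5119,.046,.0795,59.5)"
```

```text
tcp [0.511  0.0448 0.0865] psi 59.4 F [-0.9  0.4 -2.7] T [ 0.03  0.22 -0.03] op 0.0197 q [-0.29  0.59  0.12  2.02 -0.13  0.54  0.96] t 12.62
linear [-0.003  0.03   0.14 ] roll -0.01
```

Call:
carry_out --targets '[{"grip": 1,"linear": [-0.015,0,0.04],"roll": 0},{"grip": 1,"linear": [-0.015,0,0.07],"roll": 0},{"grip": 1,"linear": [-0.015,0,0.1],"roll": 0},{"grip": 1,"linear": [-0.015,0,0.13],"roll": 0},{"grip": 1,"linear": [-0.015,0,0.135],"roll": 0}]'

```text
time: 13.25
tcp_pos: [0.5117, 0.0444, 0.0799]
tool_rot: [-0.0, 0.264, 0.965, -0.0]
force: [-4.5, -0.1, 0.2]
opening: 0.0194
```

```bash
python3 -c "
from h import *
mv(.5200,.1232,.0797,59.5)"
```

```text
tcp [0.5117 0.0444 0.0799] psi 59.4 F [-4.5 -0.1  0.2] T [0.05 0.94 0.02] op 0.0194 q [-0.29  0.61  0.12  2.02 -0.14  0.52  0.96] t 13.25
linear [0.658 1.442 0.004] roll -0.01
```

Call:
carry_out --targets '[{"grip": 1,"linear": [0.024,-0.014,-0.005],"roll": 0},{"grip": 1,"linear": [0.107,0.168,-0.005],"roll": 0},{"grip": 1,"linear": [0.232,0.441,-0.005],"roll": 0},{"grip": 1,"linear": [0.357,0.714,-0.005],"roll": 0},{"grip": 1,"linear": [0.44,0.896,-0.005],"roll": 0}]'

```text
time: 13.88
tcp_pos: [0.5159, 0.0959, 0.0803]
tool_rot: [0.0, 0.263, 0.965, 0.0]
force: [0.3, -0.6, -1.9]
opening: 0.0197
```

Call:
carry_out --targets '[{"grip": 1,"linear": [0,0,0],"roll": 0},{"grip": 1,"linear": [0,0,0],"roll": 0},{"grip": 1,"linear": [0,0,0],"roll": 0},{"grip": 1,"linear": [0,0,0],"roll": 0},{"grip": 1,"linear": [0,0,0],"roll": 0}]'

```text
time: 14.5
tcp_pos: [0.5157, 0.094, 0.0803]
tool_rot: [0.0, 0.264, 0.965, -0.0]
force: [-0.8, 1.0, -3.0]
opening: 0.0197
```

```bash
python3 -c "
from h import *
mv(.5186,.1232,.0802,59.5)"
```

```text
tcp [0.5157 0.094  0.0803] psi 59.4 F [-0.8  1.  -3. ] T [ 0.01  0.06 -0.02] op 0.0197 q [-0.39  0.62  0.13  1.99 -0.15  0.54  0.88] t 14.50
linear [0.247 0.533 0.003] roll -0.01
```

Call:
carry_out --targets '[{"grip": 1,"linear": [0.04,0.09,0],"roll": 0},{"grip": 1,"linear": [0.08,0.18,0],"roll": 0},{"grip": 1,"linear": [0.12,0.27,0],"roll": 0},{"grip": 1,"linear": [0.166,0.364,0],"roll": 0},{"grip": 1,"linear": [0.166,0.364,0],"roll": 0}]'

```text
time: 15.12
tcp_pos: [0.5178, 0.1146, 0.0803]
tool_rot: [0.0, 0.263, 0.965, 0.0]
force: [0.7, 0.3, -2.7]
opening: 0.0197
```

```bash
python3 -c "
from h import *
mv(.5186,.1232,.0802,59.5)"
```

```text
tcp [0.5178 0.1146 0.0803] psi 59.5 F [ 0.7  0.3 -2.7] T [-0.04  0.    0.03] op 0.0197 q [-0.43  0.62  0.13  1.98 -0.15  0.55  0.85] t 15.12
linear [0.073 0.156 0.001] roll -0.0
```

Call:
carry_out --targets '[{"grip": 1,"linear": [0.02,0.05,0],"roll": 0},{"grip": 1,"linear": [0.04,0.09,0],"roll": 0},{"grip": 1,"linear": [0.055,0.12,0],"roll": 0},{"grip": 1,"linear": [0.065,0.14,0],"roll": 0},{"grip": 1,"linear": [0.065,0.14,0],"roll": 0}]'

```text
time: 15.75
tcp_pos: [0.5185, 0.1218, 0.0803]
tool_rot: [-0.0, 0.264, 0.965, -0.0]
force: [0.1, -0.1, -2.1]
opening: 0.02
```

Call:
carry_out --targets '[{"grip": 1,"linear": [0.005,0.01,0],"roll": 0},{"grip": 1,"linear": [0.01,0.02,0],"roll": 0},{"grip": 1,"linear": [0.015,0.03,0],"roll": 0},{"grip": 1,"linear": [0.015,0.03,0],"roll": 0},{"grip": 1,"linear": [0.015,0.03,0],"roll": 0}]'

```text
time: 16.38
tcp_pos: [0.5186, 0.1234, 0.0803]
tool_rot: [-0.0, 0.264, 0.965, -0.0]
force: [-0.0, 0.2, -1.7]
opening: 0.0199
```

```bash
python3 -c "
from h import *
mv(.5186,.1232,.0802,59.5)"
```

```text
tcp [0.5186 0.1234 0.0803] psi 59.4 F [-0.   0.2 -1.7] T [-0.   -0.   -0.01] op 0.0199 q [-0.44  0.63  0.13  1.97 -0.15  0.55  0.83] t 16.38
linear [-0.002 -0.004  0.001] roll -0.01
```

No contact yet; creep on.

Call:
carry_out --targets '[{"grip": 1,"linear": [0.004,0.01,0],"roll": 0},{"grip": 1,"linear": [0.008,0.018,0],"roll": 0},{"grip": 1,"linear": [0.012,0.027,0],"roll": 0},{"grip": 1,"linear": [0.012,0.027,0],"roll": 0},{"grip": 1,"linear": [0.012,0.027,0],"roll": 0}]'

```text
time: 17.0
tcp_pos: [0.5188, 0.1248, 0.0803]
tool_rot: [-0.0, 0.264, 0.965, -0.0]
force: [-0.4, -1.6, -3.4]
opening: 0.0196
```

```bash
python3 -c "
from h import *
mv(.5186,.1232,.0802,59.5)"
```

```text
tcp [0.5188 0.1248 0.0803] psi 59.4 F [-0.4 -1.6 -3.4] T [-0.2   0.07 -0.01] op 0.0196 q [-0.45  0.63  0.13  1.97 -0.15  0.55  0.83] t 17.00
linear [-0.013 -0.03   0.002] roll -0.01
```

Call:
carry_out --targets '[{"grip": 1,"linear": [0.005,0.011,0],"roll": 0},{"grip": 1,"linear": [0.006,0.013,0],"roll": 0.8},{"grip": 1,"linear": [0.006,0.013,0],"roll": 1.7},{"grip": 1,"linear": [0.006,0.013,0],"roll": 2.6},{"grip": 1,"linear": [0.006,0.013,0],"roll": 3.5}]'

```text
time: 17.62
tcp_pos: [0.5188, 0.1256, 0.0803]
tool_rot: [-0.0, 0.544, 0.839, -0.0]
force: [-0.9, -1.2, -2.9]
opening: 0.0196
```

```bash
python3 -c "
from h import *
mv(.5189,.1250,.0802,59.5)"
```

```text
tcp [0.5188 0.1256 0.0803] psi 24.1 F [-0.9 -1.2 -2.9] T [-0.24  0.18  0.03] op 0.0196 q [-0.56  0.65  0.3   1.98 -0.34  0.57  0.39] t 17.62
linear [-0.012 -0.003  0.001] roll -3.54
```

Call:
carry_out --targets '[{"grip": 1,"linear": [0.009,0.005,0],"roll": 0},{"grip": 1,"linear": [0.017,0.01,0],"roll": 0},{"grip": 1,"linear": [0.026,0.015,0],"roll": 0},{"grip": 1,"linear": [0.026,0.015,0],"roll": 0},{"grip": 1,"linear": [0.026,0.015,0],"roll": 0}]'

```text
time: 18.25
tcp_pos: [0.5189, 0.1264, 0.0803]
tool_rot: [-0.0, 0.541, 0.841, -0.0]
force: [-2.0, -5.9, -0.3]
opening: 0.0196
```

```bash
python3 -c "
from h import *
mv(.5189,.1250,.0802,59.5)"
```

```text
tcp [0.5189 0.1264 0.0803] psi 24.5 F [-2.  -5.9 -0.3] T [-1.46  0.49 -0.  ] op 0.0196 q [-0.57  0.65  0.3   1.97 -0.34  0.57  0.39] t 18.25
linear [-0.025 -0.011  0.002] roll -3.5
```

Call:
carry_out --targets '[{"grip": 1,"linear": [0,0,0],"roll": 0.9},{"grip": 1,"linear": [0,0,0],"roll": 1.8},{"grip": 1,"linear": [0,0,0],"roll": 2.7},{"grip": 1,"linear": [0,0,0],"roll": 3.6},{"grip": 1,"linear": [0,0,0],"roll": 4.4}]'

```text
time: 18.88
tcp_pos: [0.5186, 0.1269, 0.0801]
tool_rot: [-0.0, 0.818, 0.576, -0.0]
force: [-1.9, -3.9, -2.9]
opening: 0.0199
```

```bash
python3 -c "
from h import *
mv(.5189,.1250,.0802,-34.5)"
```

```text
tcp [0.5186 0.1269 0.0801] psi -19.7 F [-1.9 -3.9 -2.9] T [-0.76  0.58 -0.01] op 0.0199 q [-0.71  0.69  0.5   1.98 -0.57  0.61 -0.17] t 18.88
linear [-0.034  0.018 -0.001] roll 1.48
```

Call:
carry_out --targets '[{"grip": 1,"linear": [0,0,0],"roll": 0.6},{"grip": 1,"linear": [0,0,0],"roll": 1.2},{"grip": 1,"linear": [0,0,0],"roll": 1.8},{"grip": 1,"linear": [0,0,0],"roll": 2.3},{"grip": 1,"linear": [0,0,0],"roll": 2.3}]'

```text
time: 19.5
tcp_pos: [0.519, 0.1269, 0.0801]
tool_rot: [0.0, 0.915, 0.403, -0.0]
force: [0.7, -3.9, -6.0]
opening: 0.0198
```

```bash
python3 - <<'E'
from h import *
mv(.5189,.1250,.0802,-34.5)
im=env.read_camera('side'); crop('side',240,130,110,90,7,'s8.png',im)
E
```

```text
tcp [0.519  0.1269 0.0801] psi -42.4 F [ 0.7 -3.9 -6. ] T [-0.94 -0.11  0.  ] op 0.0198 q [-0.77  0.73  0.61  1.98 -0.68  0.64 -0.46] t 19.50
linear [-0.028  0.024 -0.003] roll -0.79
```

View pics/s8.png

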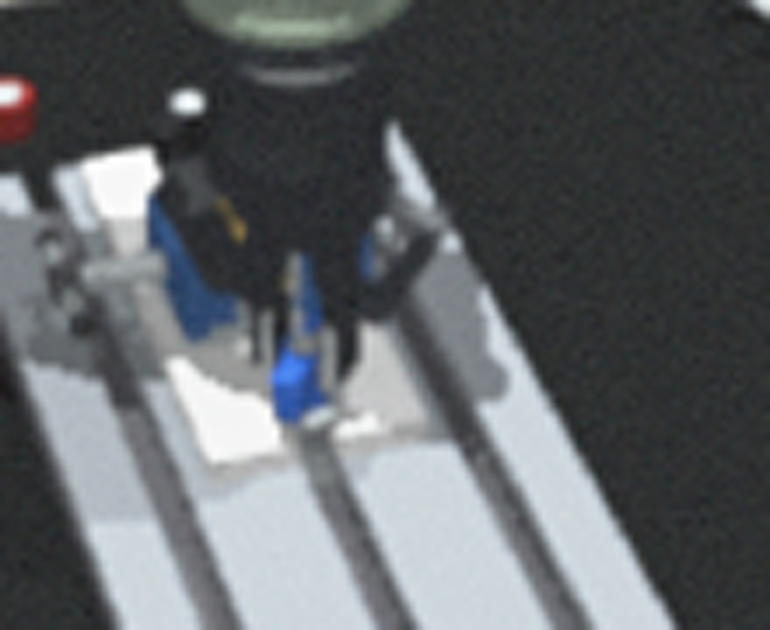

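Call:
carry_out --targets '[{"grip": 1,"linear": [0,0,0.006],"roll": 0.9},{"grip": 1,"linear": [0,0,0.012],"roll": 1.8},{"grip": 1,"linear": [0,0,0.017],"roll": 2.7},{"grip": 1,"linear": [0,0,0.022],"roll": 3.6},{"grip": 1,"linear": [0,0,0.027],"roll": 4.4}]'

```text
time: 20.18
tcp_pos: [0.5193, 0.1264, 0.079]
tool_rot: [0.0, 1.0, 0.029, 0.0]
force: [0.8, -7.2, -3.8]
opening: 0.0202
```

```bash
python3 -c "
from h import *
mv(.5189,.1250,.0802,-34.5)"
```

```text
tcp [0.5193 0.1264 0.079 ] psi -86.7 F [ 0.8 -7.2 -3.8] T [-1.69 -0.13  0.13] op 0.0202 q [-0.89  0.81  0.8   1.99 -0.89  0.74 -1.05] t 20.18
linear [-0.01   0.028 -0.023] roll -5.22
```

Call:
carry_out --targets '[{"grip": 1,"linear": [0,0,0.005],"roll": 0.8},{"grip": 1,"linear": [0,0,0.01],"roll": 1.6},{"grip": 1,"linear": [0,0,0.014],"roll": 2.4},{"grip": 1,"linear": [0,0,0.018],"roll": 3.2},{"grip": 1,"linear": [0,0,0.022],"roll": 4.0}]'

```text
time: 20.8
tcp_pos: [0.5193, 0.1261, 0.078]
tool_rot: [0.0, 0.949, -0.315, 0.0]
force: [-0.1, -9.2, -1.4]
opening: 0.0196
```

```bash
python3 -c "
from h import *
mv(.5189,.1250,.0802,-34.5)"
```

```text
tcp [0.5193 0.1261 0.078 ] psi -126.7 F [-0.1 -9.2 -1.4] T [-2.01 -0.09  0.05] op 0.0196 q [-0.97  0.9   0.96  1.99 -1.04  0.84 -1.61] t 20.80
linear [ 0.008  0.023 -0.045] roll -9.22
```

Call:
carry_out --targets '[{"grip": 1,"linear": [0.004,0.006,0.005],"roll": 0.7},{"grip": 1,"linear": [0.007,0.012,0.009],"roll": 1.4},{"grip": 1,"linear": [0.007,0.012,0.013],"roll": 2.1},{"grip": 1,"linear": [0.007,0.012,0.017],"roll": 2.8},{"grip": 1,"linear": [0.007,0.012,0.02],"roll": 3.5}]'

```text
time: 21.42
tcp_pos: [0.5192, 0.1256, 0.077]
tool_rot: [0.0, 0.811, -0.585, 0.0]
force: [-1.1, -7.9, 0.9]
opening: 0.02
```

```bash
python3 -c "
from h import *
mv(.5189,.1250,.0802,-34.5)"
```

```text
tcp [0.5192 0.1256 0.077 ] psi -161.7 F [-1.1 -7.9  0.9] T [-1.69 -0.22  0.14] op 0.0200 q [-1.02  0.99  1.08  2.   -1.14  0.94 -2.14] t 21.43
linear [ 0.009  0.01  -0.065] roll -12.72
```

Call:
carry_out --targets '[{"grip": 0.1,"linear": [0,0,0],"roll": 0},{"grip": 0.1,"linear": [0,0,0],"roll": 0},{"grip": 0.1,"linear": [0,0,-0.2],"roll": 0},{"grip": 0.1,"linear": [0,0,-0.5],"roll": 0},{"grip": 0.1,"linear": [0,0,-0.8],"roll": 0}]'

```text
time: 22.05
tcp_pos: [0.5191, 0.1264, 0.1183]
tool_rot: [-0.0, 0.811, -0.585, 0.0]
force: [0.3, -0.3, -0.3]
opening: 0.0389
```

Call:
carry_out --targets '[{"grip": 0.1,"linear": [0,0,0],"roll": -0.9},{"grip": 0.1,"linear": [0,0,0],"roll": -1.9},{"grip": 0.1,"linear": [0,0,0],"roll": -2.9},{"grip": 0.1,"linear": [0,0,0],"roll": -3.9},{"grip": 0.1,"linear": [0,0,0],"roll": -4.9}]'

```text
time: 22.68
tcp_pos: [0.5192, 0.1264, 0.1178]
tool_rot: [-0.0, 0.981, -0.193, 0.0]
force: [-0.1, -0.1, -0.0]
opening: 0.0385
```

Call:
carry_out --targets '[{"grip": 0.1,"linear": [0,0,0],"roll": -1.0},{"grip": 0.1,"linear": [0,0,0],"roll": -2.0},{"grip": 0.1,"linear": [0,0,0],"roll": -3.0},{"grip": 0.1,"linear": [0,0,0],"roll": -4.0},{"grip": 0.1,"linear": [0,0,0],"roll": -5.0}]'

```text
time: 23.3
tcp_pos: [0.5192, 0.1263, 0.1178]
tool_rot: [0.0, 0.971, 0.24, 0.0]
force: [0.1, -0.4, -0.4]
opening: 0.0381
```

Call:
carry_out --targets '[{"grip": 0.1,"linear": [0,0,0],"roll": -1.0},{"grip": 0.1,"linear": [0,0,0],"roll": -2.0},{"grip": 0.1,"linear": [0,0,0],"roll": -3.0},{"grip": 0.1,"linear": [0,0,0],"roll": -4.0},{"grip": 0.1,"linear": [0,0,0],"roll": -5.0}]'

```text
time: 23.92
tcp_pos: [0.5193, 0.1261, 0.1178]
tool_rot: [0.0, 0.778, 0.628, 0.0]
force: [0.5, -0.1, -0.3]
opening: 0.0386
```

Call:
carry_out --targets '[{"grip": 0.1,"linear": [0,0,0],"roll": -1.0},{"grip": 0.1,"linear": [0,0,0],"roll": -2.0},{"grip": 0.1,"linear": [0,0,0],"roll": -3.0},{"grip": 0.1,"linear": [0,0,0],"roll": -3.1},{"grip": 0.1,"linear": [0,0,0],"roll": -3.1}]'

```text
time: 24.55
tcp_pos: [0.5191, 0.1261, 0.1172]
tool_rot: [0.0, 0.586, 0.81, 0.0]
force: [-0.3, -0.3, 0.7]
opening: 0.0384
```

```bash
python3 - <<'E'
from h import *
mv(.5191,.1252,.077,18.3)
im=env.read_camera('side'); cv2.imwrite('pics/side9.png',im);crop('side',260,150,70,60,11,'s9.png',im)
E
```

```text
tcp [0.5191 0.1261 0.1172] psi 18.2 F [-0.3 -0.3  0.7] T [-0.01  0.01 -0.04] op 0.0384 q [-0.62  0.59  0.37  1.96 -0.34  0.65  0.29] t 24.55
linear [-0.018 -0.007  0.805] roll -0.01
```

View pics/s9.png

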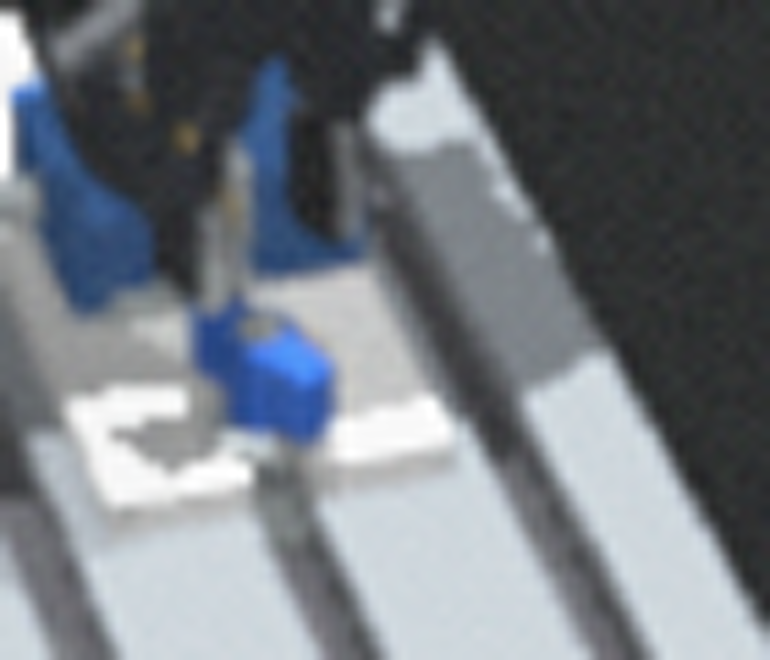

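```bash
python3 - <<'E'
from h import *
im=cv2.imread('pics/side9.png');k=20;x,y=274,172
c=cv2.resize(im[y:y+28,x:x+28],None,fx=k,fy=k,interpolation=cv2.INTER_CUBIC);c=np.clip(255*(c/255.)**.7,0,255).astype(np.uint8)
o=np.array([.5191,.1256,.0826])
for a,col in((108.3,(0,0,255)),(120,(0,255,255)),(132,(0,255,0))):
    r=np.radians(a);u=np.array([np.cos(r),np.sin(r),0]);v=np.array([-u[1],u[0],0])
    P=np.array([o+u*s*.026+v*t*.007 for s,t in((1,1),(1,-1),(-1,-1),(-1,1))])
    cv2.polylines(c,[((proj("side",P)-[x,y]+.5)*k).astype(np.int32)],True,col,1)
cv2.imwrite('pics/s9b.png',c)
E
```

```text
(no output)
```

View pics/s9b.png

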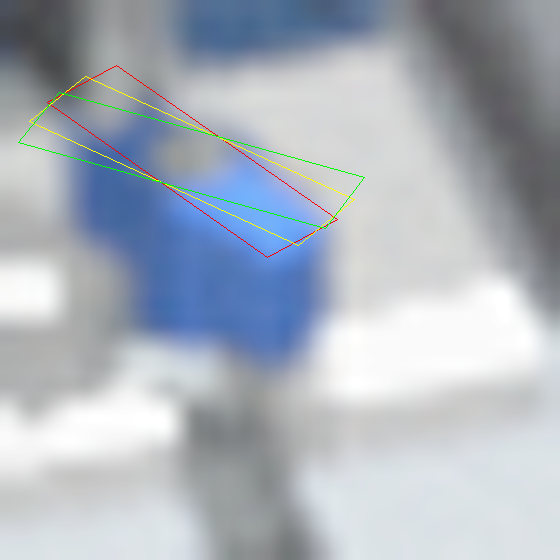

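Call:
carry_out --targets '[{"grip": 0.1,"linear": [-0.015,-0.01,0.3],"roll": 0},{"grip": 0.1,"linear": [-0.015,-0.01,0.6],"roll": 0},{"grip": 0.1,"linear": [-0.015,-0.01,0.8],"roll": 0},{"grip": 0.1,"linear": [-0.015,-0.01,0.81],"roll": 0},{"grip": 0.1,"linear": [-0.015,-0.01,0.81],"roll": 0}]'

```text
time: 25.22
tcp_pos: [0.5189, 0.1254, 0.0764]
tool_rot: [0.0, 0.585, 0.811, 0.0]
force: [0.5, -0.7, 1.5]
opening: 0.0382
```

Call:
carry_out --targets '[{"grip": 1,"linear": [0,0,0],"roll": 0},{"grip": 1,"linear": [0,0,0],"roll": 0},{"grip": 1,"linear": [0,0,0],"roll": 0},{"grip": 1,"linear": [0,0,0],"roll": 0},{"grip": 1,"linear": [0,0,0],"roll": 0}]'

```text
time: 25.85
tcp_pos: [0.519, 0.1255, 0.0767]
tool_rot: [0.0, 0.585, 0.811, 0.0]
force: [-0.2, -1.0, 6.7]
opening: 0.0199
```

```bash
python3 -c "
from h import *
mv(.5191,.1250,.077,18.3)"
```

```text
tcp [0.519  0.1255 0.0767] psi 18.4 F [-0.2 -1.   6.7] T [-0.24  0.12  0.08] op 0.0199 q [-0.58  0.66  0.33  1.98 -0.38  0.56  0.32] t 25.85
linear [-0.01  -0.001 -0.006] roll 0.01
```

Call:
carry_out --targets '[{"grip": 1,"linear": [0,0,0.002],"roll": 0.4},{"grip": 1,"linear": [0,0,0.005],"roll": 0.8},{"grip": 1,"linear": [0,0,0.008],"roll": 1.2},{"grip": 1,"linear": [0,0,0.01],"roll": 1.5},{"grip": 1,"linear": [0,0,0.01],"roll": 1.5}]'

```text
time: 26.48
tcp_pos: [0.5192, 0.1254, 0.0765]
tool_rot: [0.0, 0.686, 0.728, 0.0]
force: [-1.2, -2.9, 12.7]
opening: 0.0194
```

```bash
python3 -c "
from h import *
mv(.5191,.1250,.077,18.3)"
```

```text
tcp [0.5192 0.1254 0.0765] psi 3.4 F [-1.2 -2.9 12.7] T [-0.58  0.29  0.09] op 0.0194 q [-0.63  0.67  0.4   1.98 -0.46  0.57  0.14] t 26.48
linear [-0.007 -0.003 -0.01 ] roll -1.49
```

Call:
carry_out --targets '[{"grip": 1,"linear": [0,0,0.002],"roll": 0.3},{"grip": 1,"linear": [0,0,0.003],"roll": 0.6},{"grip": 1,"linear": [0,0,0.005],"roll": 0.9},{"grip": 1,"linear": [0,0,0.006],"roll": 1.1},{"grip": 1,"linear": [0,0,0.006],"roll": 1.1}]'

```text
time: 27.1
tcp_pos: [0.5194, 0.1253, 0.0764]
tool_rot: [0.0, 0.753, 0.659, 0.001]
force: [-1.2, -2.5, 17.6]
opening: 0.0198
```

```bash
python3 -c "
from h import *
mv(.5191,.1250,.077,18.3)"
```

```text
tcp [0.5194 0.1253 0.0764] psi -7.6 F [-1.2 -2.5 17.6] T [-0.52  0.33  0.07] op 0.0198 q [-0.67  0.69  0.45  1.98 -0.52  0.59 -0.  ] t 27.10
linear [-0.007 -0.005 -0.012] roll -2.59
```

Call:
carry_out --targets '[{"grip": 1,"linear": [0,0,-0.01],"roll": 0.3},{"grip": 1,"linear": [0,0,-0.018],"roll": 0.6},{"grip": 1,"linear": [0,0,-0.018],"roll": 0.9},{"grip": 1,"linear": [0,0,-0.018],"roll": 1.1},{"grip": 1,"linear": [0,0,-0.018],"roll": 1.1}]'

```text
time: 27.72
tcp_pos: [0.5191, 0.1254, 0.0766]
tool_rot: [0.0, 0.812, 0.584, 0.0]
force: [2.0, -2.5, 2.7]
opening: 0.0198
```

```bash
python3 -c "
from h import *
mv(.5191,.1250,.077,18.3)"
```

```text
tcp [0.5191 0.1254 0.0766] psi -18.6 F [ 2.  -2.5  2.7] T [-0.56 -0.71  0.07] op 0.0198 q [-0.7   0.7   0.5   1.98 -0.58  0.6  -0.14] t 27.73
linear [-0.008  0.003 -0.007] roll -3.69
```

Call:
carry_out --targets '[{"grip": 1,"linear": [0,0,0],"roll": 0.3},{"grip": 1,"linear": [0,0,0],"roll": 0.6},{"grip": 1,"linear": [0,0,0],"roll": 0.8},{"grip": 1,"linear": [0,0,0],"roll": 0.8},{"grip": 1,"linear": [0,0,0],"roll": 0.8}]'

```text
time: 28.35
tcp_pos: [0.519, 0.1254, 0.0766]
tool_rot: [0.0, 0.851, 0.526, 0.0]
force: [3.7, -3.7, 3.8]
opening: 0.0201
```

```bash
python3 -c "
from h import *
mv(.5191,.1250,.077,18.3)"
```

```text
tcp [0.519  0.1254 0.0766] psi -26.5 F [ 3.7 -3.7  3.8] T [-0.85 -0.97 -0.01] op 0.0201 q [-0.73  0.71  0.54  1.98 -0.62  0.61 -0.24] t 28.35
linear [-0.006  0.005 -0.008] roll -4.48
```

Call:
carry_out --targets '[{"grip": 1,"linear": [0,0,0],"roll": 0.3},{"grip": 1,"linear": [0,0,0],"roll": 0.6},{"grip": 1,"linear": [0,0,0],"roll": 0.8},{"grip": 1,"linear": [0,0,0],"roll": 0.8},{"grip": 1,"linear": [0,0,0],"roll": 0.8}]'

```text
time: 28.98
tcp_pos: [0.5189, 0.1253, 0.0765]
tool_rot: [0.0, 0.885, 0.465, 0.0]
force: [3.4, -4.9, 3.6]
opening: 0.0198
```

```bash
python3 -c "
from h import *
mv(.5191,.1250,.077,18.3)
print([(env.read_camera('side')is None) or env.get_state()['torque'][2].round(3) for _ in range(6)])"
```

```text
tcp [0.5189 0.1253 0.0765] psi -34.5 F [ 3.4 -4.9  3.6] T [-0.91 -0.92  0.06] op 0.0198 q [-0.75  0.72  0.57  1.99 -0.66  0.62 -0.34] t 28.98
linear [-0.004  0.007 -0.009] roll -5.28
[np.float64(0.079), np.float64(0.051), np.float64(0.017), np.float64(0.11), np.float64(0.086), np.float64(0.063)]
```

Call:
carry_out --targets '[{"grip": 1,"linear": [0,0,0],"roll": 0.3},{"grip": 1,"linear": [0,0,0],"roll": 0.6},{"grip": 1,"linear": [0,0,0],"roll": 0.8},{"grip": 1,"linear": [0,0,0],"roll": 0.8},{"grip": 1,"linear": [0,0,0],"roll": 0.8}]'

```text
time: 29.9
tcp_pos: [0.5189, 0.1253, 0.0765]
tool_rot: [0.0, 0.915, 0.402, 0.0]
force: [2.3, -2.9, 3.5]
opening: 0.0198
```

```bash
cat >> h.py <<'E'
def tz(n=4):
    mv(.5191,.125,.077,18.3); print("Tz",np.mean([(env.read_camera('side') is None) or env.get_state()['torque'][2] for _ in range(n)]).round(3))
E
python3 -c "
from h import *
tz()"
```

```text
tcp [0.5189 0.1253 0.0765] psi -42.5 F [ 2.3 -2.9  3.5] T [-0.91 -0.92  0.05] op 0.0198 q [-0.77  0.73  0.61  1.99 -0.7   0.64 -0.45] t 29.90
linear [-0.001  0.007 -0.01 ] roll -6.08
Tz 0.077
```

Call:
carry_out --targets '[{"grip": 1,"linear": [0,0,0],"roll": 0.3},{"grip": 1,"linear": [0,0,0],"roll": 0.6},{"grip": 1,"linear": [0,0,0],"roll": 0.6},{"grip": 1,"linear": [0,0,0],"roll": 0.6},{"grip": 1,"linear": [0,0,0],"roll": 0.6}]'

```text
time: 30.72
tcp_pos: [0.5189, 0.1253, 0.0764]
tool_rot: [0.0, 0.935, 0.354, 0.0]
force: [3.8, -4.1, 2.9]
opening: 0.02
```

```bash
python3 -c "
from h import *
tz()"
```

```text
tcp [0.5189 0.1253 0.0764] psi -48.5 F [ 3.8 -4.1  2.9] T [-0.97 -1.05  0.1 ] op 0.0200 q [-0.79  0.74  0.63  1.99 -0.73  0.65 -0.52] t 30.73
linear [-0.     0.007 -0.011] roll -6.68
Tz 0.105
```

Call:
carry_out --targets '[{"grip": 1,"linear": [0,0,0],"roll": 0.3},{"grip": 1,"linear": [0,0,0],"roll": 0.6},{"grip": 1,"linear": [0,0,0],"roll": 0.6},{"grip": 1,"linear": [0,0,0],"roll": 0.6},{"grip": 1,"linear": [0,0,0],"roll": 0.6}]'

```text
time: 31.55
tcp_pos: [0.5188, 0.1252, 0.0764]
tool_rot: [0.0, 0.952, 0.305, 0.0]
force: [3.9, -4.9, 0.9]
opening: 0.0198
```

```bash
python3 -c "
from h import *
tz()"
```

```text
tcp [0.5188 0.1252 0.0764] psi -54.5 F [ 3.9 -4.9  0.9] T [-1.06 -1.02  0.24] op 0.0198 q [-0.81  0.75  0.66  1.99 -0.75  0.66 -0.6 ] t 31.55
linear [ 0.002  0.007 -0.013] roll -7.28
Tz 0.201
```

Call:
carry_out --targets '[{"grip": 1,"linear": [0,0,0],"roll": 0.3},{"grip": 1,"linear": [0,0,0],"roll": 0.5},{"grip": 1,"linear": [0,0,0],"roll": 0.5},{"grip": 1,"linear": [0,0,0],"roll": 0.5},{"grip": 1,"linear": [0,0,0],"roll": 0.5}]'

```text
time: 32.38
tcp_pos: [0.5188, 0.1252, 0.0763]
tool_rot: [0.0, 0.965, 0.263, -0.0]
force: [3.2, -5.4, 1.1]
opening: 0.0199
```

```bash
python3 -c "
from h import *
tz()"
```

```text
tcp [0.5188 0.1252 0.0763] psi -59.5 F [ 3.2 -5.4  1.1] T [-1.07 -1.03  0.3 ] op 0.0199 q [-0.82  0.76  0.68  1.99 -0.78  0.67 -0.67] t 32.38
linear [ 0.003  0.008 -0.013] roll -7.78
Tz 0.306
```

Call:
carry_out --targets '[{"grip": 1,"linear": [0,0,0],"roll": 0.2},{"grip": 1,"linear": [0,0,0],"roll": 0.4},{"grip": 1,"linear": [0,0,0],"roll": 0.5},{"grip": 1,"linear": [0,0,0],"roll": 0.5},{"grip": 1,"linear": [0,0,0],"roll": 0.5}]'

```text
time: 33.2
tcp_pos: [0.5187, 0.1252, 0.0763]
tool_rot: [0.0, 0.975, 0.22, -0.0]
force: [3.9, -5.0, -0.6]
opening: 0.0198
```

```bash
python3 -c "
from h import *
tz(5)"
```

```text
tcp [0.5187 0.1252 0.0763] psi -64.5 F [ 3.9 -5.  -0.6] T [-1.1  -1.06  0.34] op 0.0198 q [-0.83  0.77  0.71  1.99 -0.8   0.68 -0.74] t 33.20
linear [ 0.004  0.007 -0.014] roll -8.28
Tz 0.303
```

Call:
carry_out --targets '[{"grip": 1,"linear": [0,0,0],"roll": 0},{"grip": 1,"linear": [0,0,0],"roll": 0},{"grip": 1,"linear": [0,0,0],"roll": 0.1},{"grip": 1,"linear": [0,0,0],"roll": 0.2},{"grip": 1,"linear": [0,0,0],"roll": 0.2}]' --newtons 100

```text
time: 34.08
tcp_pos: [0.5188, 0.1252, 0.0764]
tool_rot: [0.0, 0.979, 0.203, 0.0]
force: [3.9, -5.6, 2.5]
opening: 0.0184
```

```bash
python3 -c "
from h import *
tz(6)
crop('side',260,150,70,60,11,'s10.png')"
```

```text
tcp [0.5188 0.1252 0.0764] psi -66.5 F [ 3.9 -5.6  2.5] T [-1.13 -0.93  0.45] op 0.0184 q [-0.84  0.78  0.71  1.99 -0.81  0.69 -0.76] t 34.08
linear [ 0.004  0.007 -0.012] roll -8.48
Tz 0.442
```

View pics/s10.png

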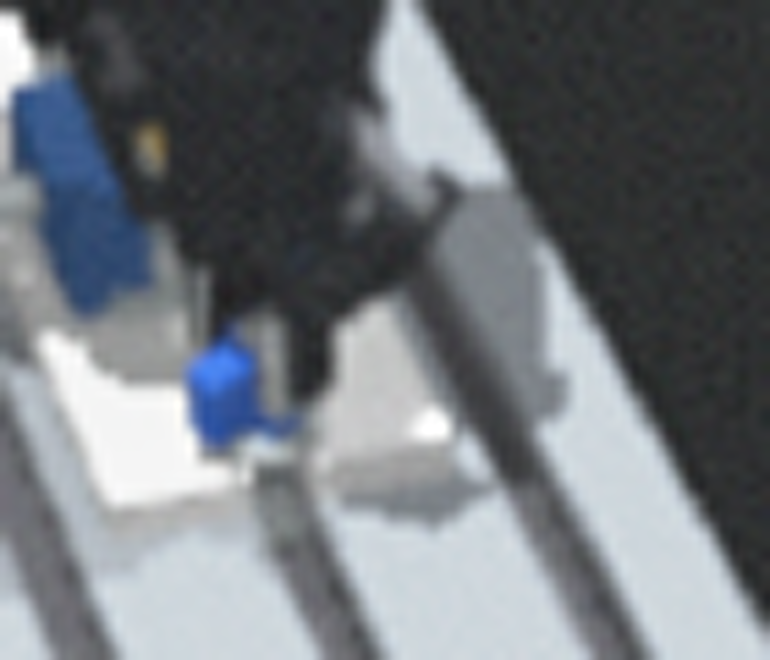

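Call:
carry_out --targets '[{"grip": 0.1,"linear": [0,0,0],"roll": 0},{"grip": 0.1,"linear": [0,0,0],"roll": 0},{"grip": 0.1,"linear": [0,0,0],"roll": 0},{"grip": 0.1,"linear": [0,0,-0.3],"roll": 0},{"grip": 0.1,"linear": [0,0,-0.8],"roll": 0}]'

```text
time: 35.05
tcp_pos: [0.5184, 0.1253, 0.1173]
tool_rot: [0.0, 0.979, 0.203, -0.0]
force: [-0.8, 0.2, 0.5]
opening: 0.0385
```

Call:
carry_out --targets '[{"grip": 0.1,"linear": [0,0,-0.8],"roll": 0},{"grip": 0.1,"linear": [0,0,-1.6],"roll": 0},{"grip": 0.1,"linear": [0,0,-2.4],"roll": 0},{"grip": 0.1,"linear": [0,0,-2.6],"roll": 0},{"grip": 0.1,"linear": [0,0,-2.6],"roll": 0}]'

```text
time: 35.67
tcp_pos: [0.5187, 0.1257, 0.247]
tool_rot: [-0.0, 0.979, 0.203, 0.0]
force: [-1.2, 0.2, -0.1]
opening: 0.038
```

```bash
python3 - <<'E'
from h import *
tz(2)
im=env.read_camera('side'); cv2.imwrite('pics/side11.png',im);crop('side',250,140,80,75,10,'s11.png',im)
E
```

```text
tcp [0.5187 0.1257 0.247 ] psi -66.6 F [-1.2  0.2 -0.1] T [-0.03  0.06  0.03] op 0.0380 q [-1.02  0.56  0.98  1.87 -0.55  1.01 -0.96] t 35.67
linear [-1.000e-03  1.900e-02  3.399e+00] roll -8.49
Tz 0.022
```

View pics/s11.png

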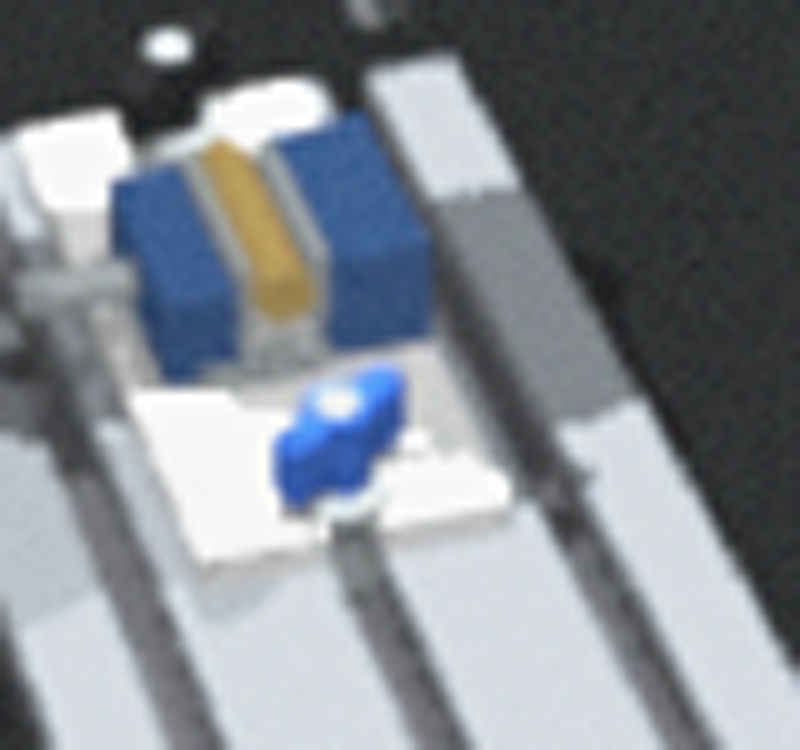

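View pics/side11.png

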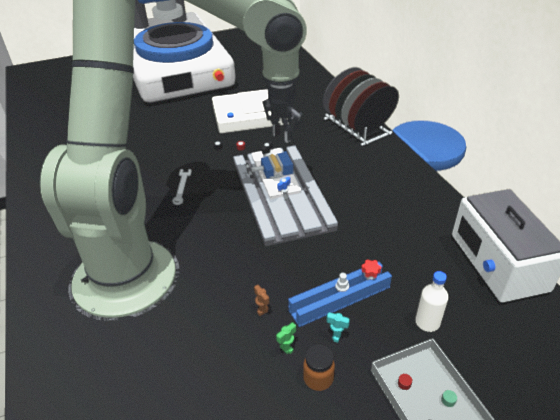

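```bash
python3 -c "
from plant import env
print(env.finish_job())"
```

```text
the job is handed in; nothing more can be done
None
```

The blue-winged T-bolt is fitted in the open notch at the vise's -y end and clamped at about 0.4 Nm. I handed the job in at about 36 s of the 72 s allowed; no verdict was reported.

- **Fitting:** I lifted the bolt from the rack, lowered its head into the middle slot and slid it along until it met the closed end of the notch with about 6 N. I then turned it clockwise through the head's quarter turn and, with one re-grip half a turn back, on until the plate was clamped.
- **Tightness:** At 60 N grip the wrist torque stalled at about 0.30 Nm, apparently because the pads slipped on the hub. I raised the grip to 100 N and turned 2° more, which read 0.44 Nm on average, including an offset of about 0.02 Nm. I did not measure the torque again after letting go.
- **Slot contact:** On the way down the head touched one slot wall with about 4.5 N. I recentred the bolt before sliding it.
- **Last picture:** The washer sits flat on the plate with the bolt in the notch, and the gripper is well clear above it. The two spare bolts, look-alikes, bottle, jar, spanner and pucks appear where they were.
- **Not seen:** The head under the slot's lips can't be seen by either camera. That it is square across is judged from the turn made and the rise in clamping torque.

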